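# Take a cast wall pot out of its mould and hang it on the drying rack

## Robot

A 7-joint arm with a two-finger parallel gripper is mounted at the origin on a cart in front of the work surface, level with it; the furniture and walls round the work are solid. World frame = base frame: x ahead of the robot, y to its left, z up, the work surface at z = 0. Lengths are in mm, angles in rad, forces in N, time in s.
With the tool pointing down it reaches from about 425 to 875 mm from the base axis. Payload 9.9 kg.
Tool frame: the origin (TCP) lies on the centre line of the jaws, within the pads' length; the fingertips stand 19 mm ahead of it and the grasp point (between the pads) is the TCP (ctrl.tip_extent is the distance from the TCP to the fingertips, in mm); z points along the fingers, y is the line along which they close (so a half turn about z gives the same grasp; the last joint's range is limited). The gripper opens to 85 mm and grips with 20 to 120 N. Pads are 22 mm wide; open, the fingers measure 114 mm over their backs; the gripper's body (76 mm by 85 mm) begins 54 mm behind the grasp point. The pads swing forward as they close: fully open they stand 13 mm farther back than shut.
Start: joints at [-1.224, 0.576, 0.025, 1.437, -0.015, 1.129, -0.057], TCP at [281.872, 613.333, 250.289] pointing down, gripper open.
Joint ranges: [-2.76, 2.76], [-0.34, 2.15], [-1.52, 1.57], [0.19, 2.46], [-1.09, 4.23], [0.17, 1.99], [-2.82, 2.82]. Speed limits (rad/s): [2.22, 2.22, 3.01, 3.01, 3.14, 3.14, 3.14].

## Interface

Orientations are given as a unit quaternion [x, y, z, w].
In Python, from plant import ctrl gives the robot as it stands.
- The arm moves only by the tool drive_tool, never from a script. Its argument "commands" is a list that holds one entry, the list of rows, each a list of 7 numbers: the shift along the world's x, y, z each as a share of 10 cm, from -1 to 1, then the turn, a rotation vector about the world's x, y, z each as a share of pi/2 rad, from -1 to 1, then the opening, from 0 (shut) to 1 (fully open). In form: [[[dx, dy, dz, ax, ay, az, jaw], ...]]. A call has exactly 8 rows; each row is the pose to reach, as a shift and turn from the pose commanded when the call began; what a row does not reach only later rows make up. A row lasts 1/8 s, in which the tool goes at most 62.5 mm and 10.7 degrees, less where a joint would pass 70% of its speed; a pose out of reach is approached as far as the arm can. A call with a number of a shift or a turn outside -1 to 1 is refused whole. A call with a gripper value outside its range is refused whole. The fingers move at their own pace and stop on an object; "newtons" is the grip in N (left out, the last holds). Time passes only in rows, so rows that repeat a pose let the fingers close, or fill a call up. It gives the time, the measured TCP pose, the force, the opening and the grip force at its end, in the units of the state.
- ctrl.get_state(): the state, without advancing time (a new reading comes with each control period).
- ctrl.get_image(name): name is "scene" or "top" or "wrist"; returns (picture, depth): 400x640x3 uint8, red, green, blue; 400x640 float32, mm along the optical axis (not along the pixel's ray), 0 where there is no reading.
- ctrl.camera_params(name): a dict with "K" (3x3 intrinsics, pixels), "D" ([k1, k2, p1, p2, k3] as OpenCV has them; the pictures are not rectified), "T" (4x4, takes a point from camera to world coordinates); the wrist camera has in their place "T_tool_cam" (4x4, takes a point from camera to tool coordinates, whose origin is the TCP and whose axes are the flange's). Camera axes: x right, y up, looking along -z (the intrinsics and any distortion apply to the point x, -y, -z); pixel columns grow to the right and rows downward; lengths in mm; the calibration is good to about 2 mm. A picture is of the moment at which its call begins: read the wrist's pose just before it. camera_params takes no time and is no camera call.
- ctrl.sign_off(): hands the job in; it is judged then, once.
Trained networks look in the newest picture that a camera, given by its name, has taken for a name from the list of things; names that differ only in an ending like _2 or _b are one class to them, and where a whole thing is asked for, a point or a joint stands for the part that bears it (a point fixed in the world has none). Each returns a list of dicts, best first, with "confidence" (0 to 1); they miss things now and then, are a little off and sometimes report something else, mostly with a low value. They report only what shows in the picture. A call takes as long as a camera call. They do not tell look-alikes from the thing itself.
- ctrl.search_frame(camera, label): "bbox" ([left, top, right, bottom] in pixels, round what is visible of it).
- ctrl.silhouettes(camera, label): "region" (400x640 bool, what is visible of it) and "bbox" ([left, top, right, bottom] in pixels, round what is visible of it).
The state is a dict: "t": time; "q": joint angles; "joint_vel": joint speeds; "joint_torque": joint torques, N m; "tool_pos": TCP position; "ee_rot": TCP orientation; "wrist_force": force on the tool from outside, world axes, zero at the start; "ft_torque": the same for the moment, N m; "grip_width": finger opening in mm; "gripper_force": force on a finger pad.
Only numpy, scipy, OpenCV 4.12 (cv2) and the standard library are available. Lean on these libraries where they do the work, as an engineer would, in place of code of your own. Each camera call takes 0.05 s, during which the arm holds its last target. There are 200 camera calls.

## Task

The cast wall pot is dry and ready to leave its plaster mould, where only its hanging eye sticks out to be gripped: lift it out, stand it upright on the table clear of the mould and let go, because your fingers cover the eye. Then take it again by its body, so that the eye is free, and hang it by the eye on the empty peg of the drying rack, its back to the board. It is brittle, so never let it tip over, and leave the mould and the things standing around in their places.

Things in the scene. Friction and masses are not known exactly. Their poses are not given: they have to be found in the camera images.
- wall_pot: casting: clay-coloured cup with a hanging eye standing on its rim, 0.17 kg, stiff. Origin: centre of underside; z up; +x to the side with the eye (its back). 66 mm high, outside diameter 50 mm at the foot, 57 at 50 mm height, 60 at the rim, wall 5 mm, hollow, open on top. Starts in the mould, foot 22 mm over the table
- eye (a point): centre of the eye's hole (20 mm diameter, running along the pot's x), 27.5 mm behind the cup's axis, 82 mm above its underside. The eye is an upright ring-shaped plate on the rim, 36 mm wide in y, 8 mm thick (pot x 23.5 to 31.5 mm), with a rounded top 100 mm above the underside
- mould: white round plaster mould, loose, 1.8 kg, 126 mm across, 88 mm high; the pot stands in its open tapered cavity with 3 mm play, rim flush with the top. Origin: centre of underside; +x to the eye. Cheeks beside the eye's edges (x 24 to 47, y 22 to 42 mm either side, up to 116 mm high): only the eye's front and back faces can be pinched, from above; tips must stay above 88 mm
- free_peg: empty wooden peg of the rack, 11 mm diameter, 46 mm long, round end. Origin: where its axis meets the board's front face, 155 mm above the table. +x points squarely into the board, y along it; the peg points to -x (to the robot) and rises 15 degrees. A pot hung on it has its foot some 70 mm above the table
- peg_tip (a point): end of the empty peg on its axis, 46 mm from the board along the peg, 167 mm above the table
- rack: fixed wooden drying rack; origin on the table under the middle of its board, +x away from the robot, y along the board. Upright board 290 mm wide, 18 mm thick, 70 to 180 mm above the table; feet 22 mm high at both ends reach 56 mm out in front. Two pegs, 75 mm either side of the middle: one is empty, the other (either side) already carries such a pot
- bisque_cup: unglazed cup without an eye, 62 mm across and 55 mm high, standing on the table to the left; origin at the centre of its underside; leave alone
- slip_tub: white plastic tub, 88 mm across and 66 mm high, to the left; origin at the centre of its underside; leave alone
- rubber_kidney: flat red-brown kidney-shaped scraper, 99 x 40 x 8 mm, lying to the left near the front edge; origin at the centre of its underside; leave alone
- plaster_jug: clear plastic measuring jug with a handle, 135 mm high, 120 x 169 mm, to the right, beyond the mould; origin at the centre of its underside; leave alone
Not all that is in view belongs to the job. What is shaped like the wall_pot but blue or green is not meant.

How it is judged:
By the outcome, as a careful person would: the job done as asked, in the order asked, and still so for the second after the job is handed in, with the robot touching nothing.
It also fails if it takes over 69 s, if anything falls off the work surface, if the arm or the gripper's body presses on something with over 40 N, if the wrist force passes 120 N, or if a joint passes its speed limit or range.

## Working session

There is one attempt and no reset: what is moved stays moved. The work goes in short steps, Python scripts to look and compute and a tool call to move; the robot and the scene stay as the last step left them, time stands still between calls to the robot, and variables do not carry over. Pictures are saved under pics/ and viewed, at most 11 in all, crops included, and the job is handed in when it is done.

Besides the shell and the picture viewer there is one more tool, called as name(argument=value, ...) on one line, values as JSON. drive_tool: Moves the arm, as the interface text tells. Shift numbers are shares of 10 cm and turn numbers shares of pi/2 rad, none past 1 either way. Its arguments: {"type":"object","properties":{"commands":{"type":"array"},"newtons":{"type":"number"}},"required":["commands"]}

```bash
mkdir -p pics; ls
cat > h.py <<'E'
import numpy as np, cv2
from plant import ctrl
from scipy.spatial.transform import Rotation as R
def snap(name):
    s=ctrl.get_state(); im,d=ctrl.get_image(name); p=ctrl.camera_params(name)
    if 'T' in p: T=np.array(p['T'])
    else:
        W=np.eye(4); W[:3,:3]=R.from_quat(s['ee_rot']).as_matrix(); W[:3,3]=s['tool_pos']; T=W@np.array(p['T_tool_cam'])
    return im,d,np.array(p['K']),np.array(p['D']),T
def cloud(d,K,D,T):
    h,w=d.shape; u,v=np.meshgrid(np.arange(w),np.arange(h))
    n=cv2.undistortPoints(np.stack([u,v],-1).reshape(-1,1,2).astype(np.float64),K,D).reshape(h,w,2)
    c=np.stack([n[...,0]*d,-n[...,1]*d,-d],-1)
    P=c@T[:3,:3].T+T[:3,3]; P[d<=0]=np.nan
    return P
def save(n,im): cv2.imwrite(f'pics/{n}.png',im[...,::-1])
E
python3 - <<'E'
from h import *
s=ctrl.get_state(); print(s)
ims=[]
for c in['scene','top']:
    im,d,K,D,T=snap(c); np.savez(f'{c}.npz',im=im,d=d,K=K,D=D,T=T)
    P=cloud(d,K,D,T); save(c,im); print(c,T[:3,3].round(),K[0,0])
    for l in['wall_pot','eye','mould','free_peg','peg_tip','rack','plaster_jug','slip_tub','bisque_cup']:
        for r in ctrl.silhouettes(c,l)[:3]:
            Q=P[r['region']]; Q=Q[~np.isnan(Q[:,0])]
            print(l,round(r['confidence'],2),np.round(r['bbox']),len(Q), np.median(Q,0).round() if len(Q) else'', np.percentile(Q,[2,98],axis=0).round().tolist() if len(Q) else '')
E
```

```text
pics
{'t': 0.0, 'q': array([-1.22381511,  0.57648605,  0.02480787,  1.43791078, -0.01499242,
        1.12899491, -0.05651147]), 'joint_vel': array([ 2.52766136e-05, -5.46305529e-04, -7.88153471e-04, -6.09161242e-04,
        2.07941413e-03, -8.65339659e-05, -6.92575118e-04]), 'joint_torque': array([ 3.08156796e-04, -7.65733624e+01,  2.25022204e+00, -2.85994256e+01,
        1.51886896e-02,  1.20330226e-02,  1.29322387e-05]), 'tool_pos': array([281.66763751, 612.95975654, 249.47180122]), 'ee_rot': array([ 2.13701497e-01,  9.76898673e-01, -7.95681046e-04, -1.38153972e-04]), 'wrist_force': array([-0.12178859,  0.54255943,  0.71092995]), 'ft_torque': array([-0.00837919, -0.01737097, -0.00244809]), 'gripper_force': 0.0, 'grip_width': 85.632916580992}
scene [-745. -624.  820.] 486.2349962447478
wall_pot 0.88 [404. 242. 425. 274.] 491 [ 490. -298.   47.] [[477.0, -321.0, -0.0], [634.0, -248.0, 99.0]]
wall_pot 0.78 [364. 218. 379. 232.] 193 [ 560. -131.   89.] [[513.0, -166.0, 68.0], [573.0, -113.0, 120.0]]
wall_pot 0.55 [309. 248. 332. 280.] 448 [352. -49.  52.] [[340.0, -67.0, 7.0], [397.0, 
[... 1229 characters left out ...]
79.] 321 [368. -37.  35.] [[343.0, -63.0, 1.0], [397.0, -10.0, 99.0]]
peg_tip 0.53 [314. 163. 314. 170.] 18 [662.  17. 167.] [[649.0, 16.0, 161.0], [675.0, 19.0, 171.0]]
peg_tip 0.51 [341. 187. 384. 227.] 1030 [ 536. -136.   88.] [[482.0, -195.0, 17.0], [596.0, -78.0, 116.0]]
rack 0.88 [240. 140. 338. 188.] 1572 [693.  89. 165.] [[634.0, -48.0, 15.0], [764.0, 228.0, 183.0]]
plaster_jug 0.69 [403. 130. 450. 186.] 1593 [ 705. -353.   70.] [[615.0, -389.0, 2.0], [758.0, -278.0, 135.0]]
bisque_cup 0.79 [214. 232. 237. 252.] 307 [450. 306.  18.] [[424.0, 269.0, 2.0], [478.0, 327.0, 57.0]]
bisque_cup 0.66 [354. 197. 373. 218.] 316 [ 544. -138.   58.] [[513.0, -162.0, 22.0], [566.0, -108.0, 122.0]]
```

View both.

Run:
```python
from h import *
a=cv2.imread('pics/top.png')[110:300,180:480]; b=cv2.imread('pics/scene.png')[150:300,210:480]
a=cv2.resize(a,(790,500),interpolation=3)
cv2.imwrite('pics/a.png',a); cv2.imwrite('pics/b.png',cv2.resize(b,(790,440),interpolation=3))
```

```text
(no output)
```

View pics/a.png

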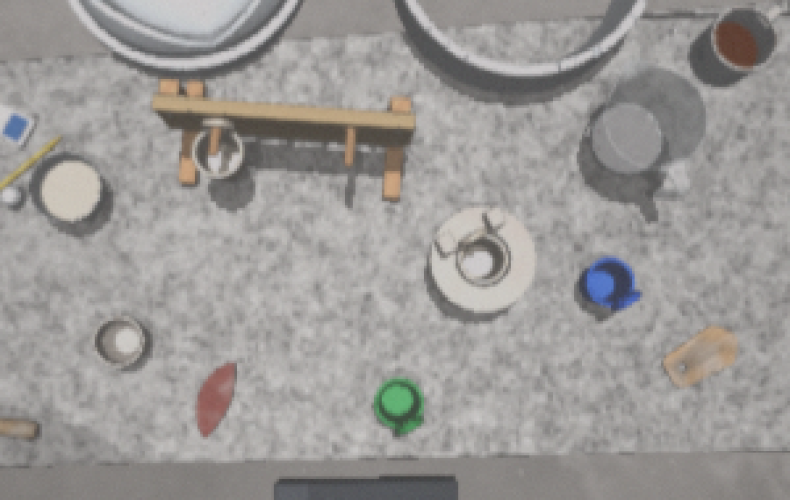

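View pics/b.png

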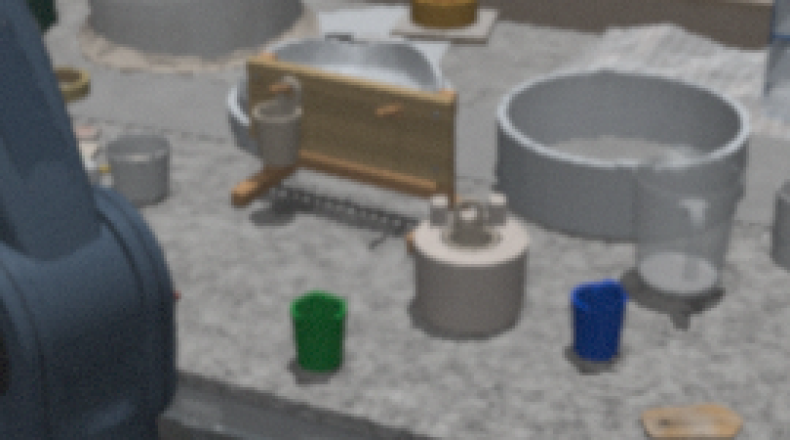

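Run:
```python
from h import *
for c in['top','scene']:
    z=np.load(c+'.npz'); P=cloud(z['d'],z['K'],z['D'],z['T']); Q=P[~np.isnan(P[...,0])]
    t=Q[(np.abs(Q[:,0]-500)<200)&(np.abs(Q[:,1]-100)<100)&(Q[:,2]<15)&(Q[:,2]>-15)]; print(c,'table z',np.median(t[:,2]))
    m=Q[(np.hypot(Q[:,0]-539,Q[:,1]+139)<80)&(Q[:,2]>83)&(Q[:,2]<93)]
    (x,y),r=cv2.minEnclosingCircle(m[:,:2].astype(np.float32)); print('mould',x,y,r,np.median(m[:,2]))
    k=Q[(np.hypot(Q[:,0]-539,Q[:,1]+139)<60)&(Q[:,2]>100)]
    print('hi',len(k)); print(k[np.argsort(k[:,1])].round().astype(int).tolist() if len(k)<90 else k.mean(0))
    b=Q[(Q[:,0]>600)&(Q[:,0]<800)&(np.abs(Q[:,1]-80)<180)&(Q[:,2]>174)&(Q[:,2]<188)]
    rc=cv2.minAreaRect(b[:,:2].astype(np.float32)); print('board',rc,cv2.boxPoints(rc).round(1).tolist(),np.median(b[:,2]))
    l=cv2.fitLine(b[:,:2].astype(np.float32),cv2.DIST_HUBER,0,.01,.01).ravel(); print(l, np.degrees(np.arctan2(l[1],l[0])))
    pg=Q[(Q[:,0]>640)&(Q[:,0]<690)&(Q[:,1]>0)&(Q[:,1]<40)&(Q[:,2]>145)&(Q[:,2]<178)]
    print('peg',pg.round().astype(int).tolist())
```

```text
top table z -0.6869700646841466
mould 539.3086547851562 -136.63018798828125 62.83393859863281 87.78304156653223
hi 121
[ 568.48836069 -120.63278875  115.09187622]
board ((707.124755859375, 88.0579605102539), (287.8735046386719, 37.16804504394531), 84.39384460449219) [[674.5999755859375, -53.400001525878906], [711.5999755859375, -57.0], [739.7000122070312, 229.5], [702.7000122070312, 233.10000610351562]] 179.53106859848333
[1.0416824e-01 9.9455971e-01 6.9978381e+02 8.9440102e+01] 84.020744
peg [[688, 33, 178], [687, 15, 178], [687, 9, 177], [687, 1, 177], [686, 39, 171], [685, 27, 176], [685, 21, 178], [685, 7, 176], [685, 39, 161], [685, 36, 162], [684, 33, 165], [684, 30, 167], [684, 27, 165], [684, 24, 169], [684, 21, 166], [684, 18, 168], [683, 15, 169], [682, 12, 173], [682, 10, 177], [682, 7, 174], [682, 4, 175], [682, 1, 174], [685, 39, 147], [685, 36, 146], [685, 33, 149], [684, 30, 152], [684, 27, 150], [682, 24, 160], [682, 21, 163], [681, 18, 164], [681, 15, 165], [681, 12, 165], [681, 10, 164], [682, 7, 158], [682, 4, 162], [682, 1, 161], [681, 21, 150], [679, 18, 162], [6
[... 1798 characters left out ...]
, [685, 21, 162], [679, 15, 166], [683, 12, 165], [679, 3, 168], [687, 3, 165], [687, 33, 156], [658, 16, 170], [658, 13, 171], [662, 11, 169], [667, 9, 168], [674, 8, 165], [678, 6, 164], [681, 4, 163], [682, 1, 164], [642, 17, 172], [642, 13, 173], [652, 14, 169], [656, 12, 168], [654, 7, 169], [665, 8, 165], [669, 6, 164], [682, 8, 158], [684, 5, 158], [684, 1, 159], [644, 14, 169], [648, 12, 167], [653, 10, 166], [661, 10, 162], [668, 10, 160], [676, 10, 157], [675, 5, 158], [684, 5, 154], [688, 3, 153], [643, 17, 165], [645, 14, 164], [654, 15, 161], [655, 11, 161], [681, 16, 150], [685, 13, 149], [680, 7, 152], [689, 8, 148], [682, 16, 146], [682, 8, 147], [681, 4, 148], [684, 1, 148]]
```

drive_tool(commands=[[[0.05, -0.13, 0, 0, 0, -0.01, 1], [0.1, -0.25, 0, 0, 0, -0.01, 1], [0.15, -0.37, 0, 0, 0, -0.02, 1], [0.2, -0.5, 0, 0, 0, -0.02, 1], [0.25, -0.62, 0, 0, 0, -0.03, 1], [0.3, -0.75, 0, 0, 0, -0.04, 1], [0.33, -0.85, 0, 0, 0, -0.05, 1], [0.36, -0.95, 0, 0, 0, -0.05, 1]]])

```text
t: 2.0
tool_pos: [318.0, 517.8, 250.3]
ee_rot: [0.252, 0.968, 0.0, -0.0]
wrist_force: [-0.2, -0.3, -0.5]
grip_width: 85.2
gripper_force: 0.0
```

drive_tool(commands=[[[0.05, -0.13, 0, 0, 0, -0.01, 1], [0.1, -0.25, 0, 0, 0, -0.01, 1], [0.15, -0.37, 0, 0, 0, -0.02, 1], [0.2, -0.5, 0, 0, 0, -0.02, 1], [0.25, -0.62, 0, 0, 0, -0.03, 1], [0.3, -0.75, 0, 0, 0, -0.04, 1], [0.33, -0.87, 0, 0, 0, -0.05, 1], [0.36, -1, 0, 0, 0, -0.05, 1]]])

```text
t: 3.0
tool_pos: [354.0, 417.6, 250.3]
ee_rot: [0.29, 0.957, -0.0, -0.0]
wrist_force: [1.2, -0.1, -1.1]
grip_width: 85.4
gripper_force: 0.0
```

drive_tool(commands=[[[0.05, -0.13, 0, 0, 0, -0.01, 1], [0.1, -0.25, 0, 0, 0, -0.01, 1], [0.15, -0.37, 0, 0, 0, -0.02, 1], [0.2, -0.5, 0, 0, 0, -0.02, 1], [0.25, -0.62, 0, 0, 0, -0.03, 1], [0.3, -0.75, 0, 0, 0, -0.04, 1], [0.33, -0.87, 0, 0, 0, -0.05, 1], [0.36, -1, 0, 0, 0, -0.05, 1]]])

```text
t: 4.0
tool_pos: [390.0, 317.6, 250.3]
ee_rot: [0.327, 0.945, 0.0, -0.0]
wrist_force: [-0.1, 0.4, -0.0]
grip_width: 85.2
gripper_force: 0.0
```

drive_tool(commands=[[[0.05, -0.13, 0, 0, 0, -0.01, 1], [0.1, -0.25, 0, 0, 0, -0.01, 1], [0.15, -0.37, 0, 0, 0, -0.02, 1], [0.2, -0.5, 0, 0, 0, -0.02, 1], [0.25, -0.62, 0, 0, 0, -0.03, 1], [0.3, -0.75, 0, 0, 0, -0.04, 1], [0.33, -0.87, 0, 0, 0, -0.05, 1], [0.36, -1, 0, 0, 0, -0.05, 1]]])

```text
t: 5.0
tool_pos: [426.0, 217.6, 250.3]
ee_rot: [0.364, 0.931, 0.0, -0.0]
wrist_force: [-0.3, -0.3, -0.1]
grip_width: 85.7
gripper_force: 0.0
```

drive_tool(commands=[[[0.05, -0.13, 0, 0, 0, -0.01, 1], [0.1, -0.25, 0, 0, 0, -0.01, 1], [0.15, -0.37, 0, 0, 0, -0.02, 1], [0.2, -0.5, 0, 0, 0, -0.02, 1], [0.25, -0.62, 0, 0, 0, -0.03, 1], [0.3, -0.75, 0, 0, 0, -0.04, 1], [0.33, -0.87, 0, 0, 0, -0.05, 1], [0.36, -1, 0, 0, 0, -0.05, 1]]])

```text
t: 6.0
tool_pos: [462.0, 117.6, 250.3]
ee_rot: [0.4, 0.916, -0.0, -0.0]
wrist_force: [0.8, -0.4, -0.1]
grip_width: 85.7
gripper_force: 0.0
```

drive_tool(commands=[[[0.05, -0.13, 0, 0, 0, -0.01, 1], [0.1, -0.25, 0, 0, 0, -0.01, 1], [0.15, -0.37, 0, 0, 0, -0.02, 1], [0.2, -0.5, 0, 0, 0, -0.02, 1], [0.25, -0.62, 0, 0, 0, -0.03, 1], [0.3, -0.75, 0, 0, 0, -0.04, 1], [0.33, -0.87, 0, 0, 0, -0.05, 1], [0.36, -1, 0, 0, 0, -0.05, 1]]])

```text
t: 7.0
tool_pos: [498.0, 17.6, 250.2]
ee_rot: [0.436, 0.9, -0.0, -0.0]
wrist_force: [0.3, 0.3, -0.1]
grip_width: 85.5
gripper_force: 0.0
```

Run:
```python
from h import *
print(ctrl.get_state()['q'].round(3), ctrl.camera_params('wrist')['T_tool_cam'])
im,d,K,D,T=snap('wrist'); save('w1',im); P=cloud(d,K,D,T); np.savez('w1.npz',im=im,P=P); Q=P[~np.isnan(P[...,0])]
print(T[:3,3],len(Q),np.percentile(Q,[1,50,99],axis=0))
```

```text
[-0.338  0.325  0.282  1.9   -0.111  0.931  0.665] [[ 3.67992675e-04  9.59347364e-01  2.82227746e-01  7.25394955e+01]
 [ 9.99999872e-01 -4.51182916e-04  2.29773700e-04  1.73251106e+00]
 [ 3.47769130e-04  2.82227625e-01 -9.59347407e-01 -1.23482380e+02]
 [ 0.00000000e+00  0.00000000e+00  0.00000000e+00  1.00000000e+00]]
[454.42498375  75.58894301 373.7386688 ] 254962 [[-4.08480603e+02 -1.46870347e+03 -8.02781361e+02]
 [ 4.91999708e+02  2.90415307e+01 -7.50437197e-02]
 [ 9.33186963e+02  3.38530133e+02  3.26922574e+02]]
```

View pics/w1.png

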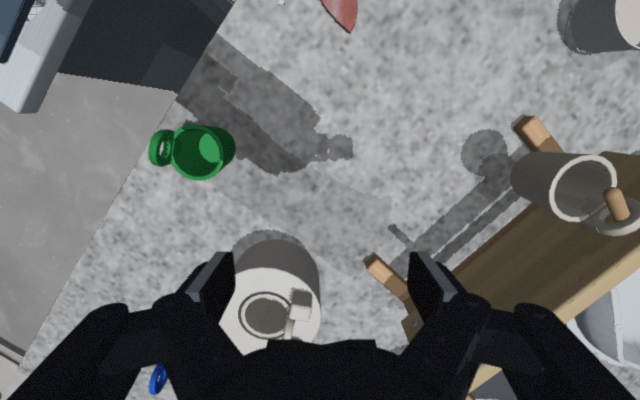

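drive_tool(commands=[[[0.1, -0.13, 0, 0, 0, -0.01, 1], [0.15, -0.25, 0, 0, 0, -0.02, 1], [0.25, -0.37, 0, 0, 0, -0.04, 1], [0.35, -0.5, 0, 0, 0, -0.05, 1], [0.45, -0.62, 0, 0, 0, -0.06, 1], [0.55, -0.75, 0, 0, 0, -0.08, 1], [0.65, -0.87, 0, 0, 0, -0.1, 1], [0.65, -0.95, 0, 0, 0, -0.1, 1]]])

```text
t: 8.05
tool_pos: [563.5, -77.6, 250.1]
ee_rot: [0.506, 0.863, -0.0, 0.0]
wrist_force: [-0.4, -0.0, 0.7]
grip_width: 85.6
gripper_force: 0.0
```

Run:
```python
from h import *
print(ctrl.get_state()['q'].round(3))
im,d,K,D,T=snap('wrist'); save('w2',im); P=cloud(d,K,D,T); np.savez('w2.npz',im=im,P=P); Q=P[~np.isnan(P[...,0])]
n=Q[(np.hypot(Q[:,0]-539,Q[:,1]+139)<70)]
m=n[(n[:,2]>84)&(n[:,2]<92)]
(x,y),r=cv2.minEnclosingCircle(m[:,:2].astype(np.float32)); print('mould',x,y,r,np.median(m[:,2]))
k=n[(n[:,2]>105)&(n[:,2]<130)]; rc=cv2.minAreaRect(k[:,:2].astype(np.float32)); print(len(k),k.mean(0),rc)
e=n[(n[:,2]>118)&(n[:,2]<126)]; print('eye top',len(e),e.mean(0) if len(e) else'',np.percentile(e,[5,95],axis=0) if len(e) else '')
```

```text
[-0.169  0.435  0.333  1.733 -0.164  1.     0.734]
mould 541.6640014648438 -136.53724670410156 62.4527473449707 87.90010268515954
1222 [ 569.38213206 -117.37785113  115.2876568 ] ((571.9610595703125, -120.56155395507812), (23.055801391601562, 81.72167205810547), 27.30352210998535)
eye top 175 [ 565.72158581 -123.54834207  120.53950132] [[ 559.73904425 -132.94696634  118.28978721]
 [ 571.97679486 -115.51154959  122.45002657]]
```

View pics/w2.png

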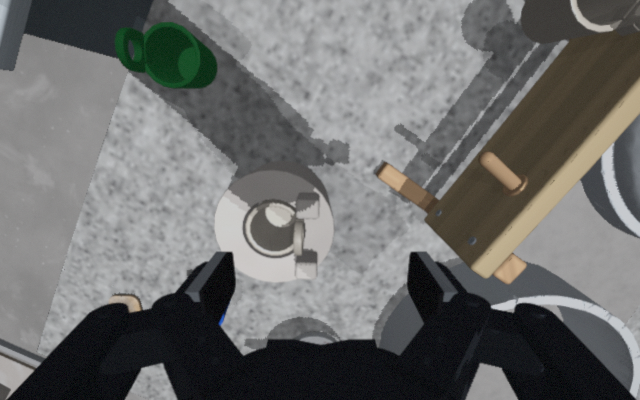

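drive_tool(commands=[[[0.02, -0.12, 0, 0, 0, -0.01, 0.7], [0.02, -0.24, 0, 0, 0, -0.02, 0.5], [0.02, -0.36, 0, 0, 0, -0.02, 0.4], [0.02, -0.46, -0.2, 0, 0, -0.02, 0.4], [0.02, -0.46, -0.4, 0, 0, -0.02, 0.4], [0.02, -0.46, -0.6, 0, 0, -0.02, 0.4], [0.02, -0.46, -0.8, 0, 0, -0.02, 0.4], [0.02, -0.46, -0.8, 0, 0, -0.02, 0.4]]])

```text
t: 9.1
tool_pos: [564.0, -123.0, 169.2]
ee_rot: [0.519, 0.855, -0.001, -0.001]
wrist_force: [-0.1, -0.0, -0.0]
grip_width: 34.2
gripper_force: 0.0
```

Run:
```python
from h import *
im,d,K,D,T=snap('wrist'); save('w3',im[150:,150:490]); P=cloud(d,K,D,T); Q=P[~np.isnan(P[...,0])]
c=np.array([541.7,-136.5]);a=np.radians(27.6);u=np.array([np.cos(a),np.sin(a)]);w=np.array([-u[1],u[0]])
X=(Q[:,:2]-c)@u;Y=(Q[:,:2]-c)@w;Z=Q[:,2]
s=ctrl.get_state();p=s['tool_pos'];print('tcp in mould frame',(p[:2]-c)@u,(p[:2]-c)@w,p[2],s['grip_width'])
for n,k in [('eye',(Z>117)&(Z<124)&(X>15)&(X<40)&(abs(Y)<17)),('ch+',(Z>112)&(Z<120)&(Y>19)&(Y<50)&(X>10)&(X<60)),('ch-',(Z>112)&(Z<120)&(Y<-19)&(Y>-50)&(X>10)&(X<60))]:
    print(n,k.sum(),[np.percentile(v[k],[3,50,97]).round(1) for v in(X,Y,Z)] if k.any() else'')
```

```text
tcp in mould frame 26.522802101530527 1.2810962606541296 170.2155947326033 34.358311320015545
eye 441 [array([23. , 26.8, 30.6]), array([-11. ,   1.6,  10.9]), array([117.4, 120.6, 122.5])]
ch+ 999 [array([25.6, 35.5, 45.4]), array([23.1, 32.2, 40.4]), array([113.3, 115.6, 117. ])]
ch- 789 [array([24.6, 34.8, 44.9]), array([-39.6, -30.3, -22.8]), array([112.7, 115.5, 116.7])]
```

View pics/w3.png

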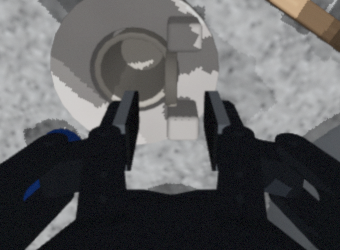

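drive_tool(commands=[[[0, 0, -0.15, 0, 0, 0, 0.4], [0, 0, -0.3, 0, 0, 0, 0.4], [0, 0, -0.45, 0, 0, 0, 0.4], [0, 0, -0.58, 0, 0, 0, 0.4], [0, 0, -0.58, 0, 0, 0, 0.3], [0, 0, -0.58, 0, 0, 0, 0.2], [0, 0, -0.58, 0, 0, 0, 0.1], [0, 0, -0.58, 0, 0, 0, 0]]], newtons=40)

```text
t: 10.15
tool_pos: [564.2, -123.3, 112.7]
ee_rot: [0.519, 0.855, -0.0, -0.0]
wrist_force: [-5.1, -2.5, 3.7]
grip_width: 7.0
gripper_force: 39.5
```

drive_tool(commands=[[[0, 0, 0.02, 0, 0, 0, 0], [0, 0, 0.06, 0, 0, 0, 0], [0, 0, 0.14, 0, 0, 0, 0], [0, 0, 0.28, 0, 0, 0, 0], [0, 0, 0.45, 0, 0, 0, 0], [0, 0, 0.65, 0, 0, 0, 0], [0, 0, 0.85, 0, 0, 0, 0], [0, 0, 1, 0, 0, 0, 0]]])

```text
t: 11.15
tool_pos: [565.4, -122.6, 214.2]
ee_rot: [0.519, 0.855, 0.0, 0.001]
wrist_force: [-0.3, -0.5, -2.4]
grip_width: 7.6
gripper_force: 39.2
```

drive_tool(commands=[[[0, 0.12, 0, 0, 0, -0.02, 0], [0, 0.25, 0, 0, 0, -0.04, 0], [0, 0.37, 0, 0, 0, -0.07, 0], [0, 0.5, 0, 0, 0, -0.1, 0], [0.02, 0.62, 0, 0, 0, -0.13, 0], [0.04, 0.75, 0, 0, 0, -0.16, 0], [0.06, 0.87, 0, 0, 0, -0.18, 0], [0.06, 1, 0, 0, 0, -0.19, 0]]])

```text
t: 12.15
tool_pos: [571.1, -22.1, 212.7]
ee_rot: [0.64, 0.768, 0.0, 0.0]
wrist_force: [0.1, -0.6, -2.0]
grip_width: 7.4
gripper_force: 39.2
```

drive_tool(commands=[[[0, 0.12, 0, 0, 0, -0.02, 0], [0, 0.25, 0, 0, 0, -0.04, 0], [0, 0.37, 0, 0, 0, -0.07, 0], [0, 0.5, 0, 0, 0, -0.1, 0], [0.02, 0.62, 0, 0, 0, -0.13, 0], [0.04, 0.75, 0, 0, 0, -0.16, 0], [0.06, 0.9, 0, 0, 0, -0.18, 0], [0.06, 1, 0, 0, 0, -0.18, 0]]])

```text
t: 13.15
tool_pos: [576.8, 78.5, 212.4]
ee_rot: [0.741, 0.671, 0.0, -0.0]
wrist_force: [-0.4, -0.3, -0.7]
grip_width: 7.3
gripper_force: 39.2
```

Run:
```python
from h import *
s=ctrl.get_state(); print(s['q'].round(3))
im,d,K,D,T=snap('scene'); save('s2',cv2.resize(im[140:260,250:420],(680,480),interpolation=3)); P=cloud(d,K,D,T); Q=P[~np.isnan(P[...,0])]
k=Q[(np.hypot(Q[:,0]-550,Q[:,1]-80)<45)&(Q[:,2]>100)&(Q[:,2]<190)]
for z in range(105,190,8):
    a=k[abs(k[:,2]-z)<4]; 
    if len(a): print(z,len(a),np.percentile(a[:,:2],[3,50,97],axis=0).round().tolist())
print(k[:,2].min())
```

```text
[-0.534  0.519  0.497  1.754 -0.296  0.944 -0.017]
121 4 [[531.0, 63.0], [532.0, 76.0], [534.0, 86.0]]
129 26 [[521.0, 50.0], [530.0, 65.0], [549.0, 91.0]]
137 31 [[519.0, 51.0], [531.0, 64.0], [545.0, 93.0]]
145 28 [[524.0, 51.0], [527.0, 68.0], [548.0, 91.0]]
153 39 [[520.0, 50.0], [529.0, 64.0], [555.0, 99.0]]
161 34 [[520.0, 50.0], [529.0, 62.0], [556.0, 90.0]]
169 46 [[520.0, 50.0], [531.0, 65.0], [573.0, 96.0]]
177 57 [[520.0, 49.0], [540.0, 77.0], [575.0, 99.0]]
185 80 [[517.0, 47.0], [542.0, 77.0], [576.0, 102.0]]
121.00476802728315
```

View pics/s2.png

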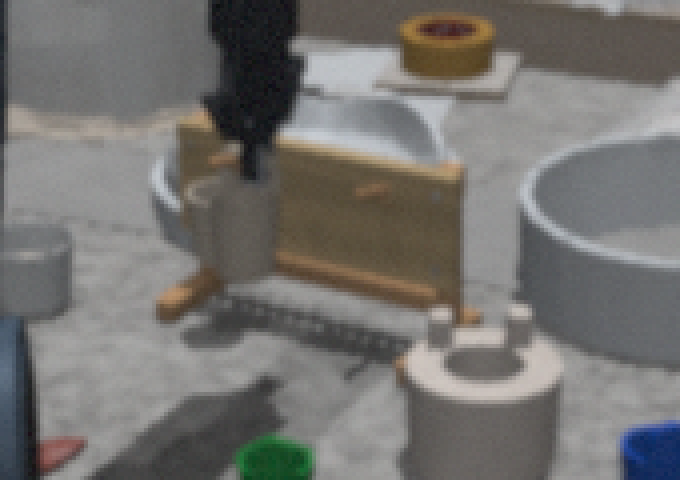

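drive_tool(commands=[[[0, 0, -0.1, 0, 0, 0, 0], [0, 0, -0.25, 0, 0, 0, 0], [0, 0, -0.4, 0, 0, 0, 0], [0, 0, -0.55, 0, 0, 0, 0], [0, 0, -0.7, 0, 0, 0, 0], [0, 0, -0.82, 0, 0, 0, 0], [0, 0, -0.93, 0, 0, 0, 0], [0, 0, -1, 0, 0, 0, 0]]])

```text
t: 14.2
tool_pos: [576.8, 77.4, 111.6]
ee_rot: [0.742, 0.671, -0.0, -0.0]
wrist_force: [-0.3, -0.8, -1.8]
grip_width: 7.2
gripper_force: 39.1
```

drive_tool(commands=[[[0, 0, -0.04, 0, 0, 0, 0], [0, 0, -0.08, 0, 0, 0, 0], [0, 0, -0.11, 0, 0, 0, 0], [0, 0, -0.14, 0, 0, 0, 0], [0, 0, -0.16, 0, 0, 0, 0], [0, 0, -0.18, 0, 0, 0, 0], [0, 0, -0.2, 0, 0, 0, 0], [0, 0, -0.2, 0, 0, 0, 0]]])

```text
t: 15.2
tool_pos: [576.8, 77.3, 92.2]
ee_rot: [0.742, 0.671, -0.0, -0.0]
wrist_force: [1.0, -0.5, -1.4]
grip_width: 7.2
gripper_force: 39.2
```

Slow touchdown.

drive_tool(commands=[[[0, 0, -0.01, 0, 0, 0, 0], [0, 0, -0.015, 0, 0, 0, 0], [0, 0, -0.02, 0, 0, 0, 0], [0, 0, -0.02, 0, 0, 0, 0], [0, 0, -0.025, 0, 0, 0, 0], [0, 0, -0.025, 0, 0, 0, 0], [0, 0, -0.03, 0, 0, 0, 0], [0, 0, -0.03, 0, 0, 0, 0]]])

```text
t: 16.2
tool_pos: [577.4, 77.3, 90.4]
ee_rot: [0.742, 0.671, 0.001, 0.0]
wrist_force: [-1.4, -0.2, 11.4]
grip_width: 7.1
gripper_force: 41.2
```

drive_tool(commands=[[[0, 0, 0, 0, 0, 0, 0.08], [0, 0, 0, 0, 0, 0, 0.14], [0, 0, 0, 0, 0, 0, 0.2], [0, 0, 0, 0, 0, 0, 0.3], [0, 0, 0, 0, 0, 0, 0.4], [0, 0, 0, 0, 0, 0, 0.4], [0, 0, 0.1, 0, 0, 0, 0.4], [0, 0, 0.25, 0, 0, 0, 0.4]]])

```text
t: 17.2
tool_pos: [576.8, 77.2, 115.0]
ee_rot: [0.742, 0.67, -0.0, -0.0]
wrist_force: [0.6, -0.8, 0.5]
grip_width: 34.2
gripper_force: 0.0
```

Run:
```python
from h import *
im,d,K,D,T=snap('wrist'); save('w4',im)
P=cloud(d,K,D,T); Q=P[~np.isnan(P[...,0])]
k=Q[(np.hypot(Q[:,0]-550,Q[:,1]-80)<60)&(Q[:,2]>5)&(Q[:,2]<70)]
print(len(k)); 
for z in range(10,75,8):
    a=k[abs(k[:,2]-z)<4]
    if len(a): print(z,len(a),np.percentile(a[:,:2],[3,50,97],axis=0).round().tolist())
```

```text
5362
10 857 [[530.0, 59.0], [546.0, 71.0], [566.0, 103.0]]
18 371 [[529.0, 58.0], [546.0, 65.0], [570.0, 104.0]]
26 376 [[529.0, 57.0], [545.0, 69.0], [572.0, 105.0]]
34 396 [[528.0, 57.0], [549.0, 71.0], [572.0, 106.0]]
42 429 [[527.0, 56.0], [546.0, 70.0], [573.0, 106.0]]
50 442 [[527.0, 56.0], [549.0, 73.0], [572.0, 107.0]]
58 523 [[526.0, 56.0], [546.0, 74.0], [573.0, 107.0]]
66 1499 [[523.0, 54.0], [546.0, 93.0], [573.0, 107.0]]
```

View pics/w4.png

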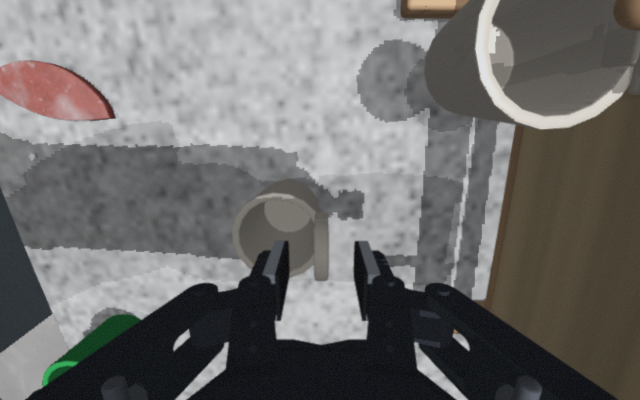

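drive_tool(commands=[[[0, 0, 0.2, 0, 0, 0, 0.4], [0, 0, 0.5, 0, 0, -0.11, 0.4], [0, 0, 0.8, 0, 0, -0.23, 0.6], [0, 0, 1, 0, 0, -0.35, 0.8], [-0.1, 0, 1, 0, 0, -0.47, 1], [-0.2, 0, 1, 0, 0, -0.59, 1], [-0.3, 0, 1, 0, 0, -0.7, 1], [-0.4, 0, 1, 0, 0, -0.8, 1]]])

```text
t: 18.25
tool_pos: [536.6, 77.5, 215.0]
ee_rot: [0.995, 0.104, 0.0, -0.0]
wrist_force: [-0.9, 0.4, -0.8]
grip_width: 85.6
gripper_force: 0.0
```

drive_tool(commands=[[[0, 0, 0, 0, 0, -0.1, 1], [-0.1, 0, 0, 0, 0, -0.2, 1], [-0.3, 0, 0, 0, 0, -0.2, 1], [-0.5, 0.05, 0, 0, 0, -0.2, 1], [-0.7, 0.1, 0, 0, 0, -0.2, 1], [-0.87, 0.13, 0, 0, 0, -0.2, 1], [-0.87, 0.13, 0, 0, 0, -0.2, 1], [-0.87, 0.13, 0, 0, 0, -0.2, 1]]])

```text
t: 19.25
tool_pos: [450.7, 90.4, 214.8]
ee_rot: [0.999, -0.05, 0.001, -0.0]
wrist_force: [0.6, 0.1, 0.2]
grip_width: 85.6
gripper_force: 0.0
```

drive_tool(commands=[[[0, 0, 0, -0.01, -0.08, 0, 1], [0, 0, 0, -0.02, -0.17, 0, 1], [0, 0, 0, -0.03, -0.25, 0, 1], [0, 0, 0, -0.03, -0.33, 0, 1], [0, 0, 0, -0.04, -0.42, 0, 1], [0, 0, 0, -0.05, -0.5, 0, 1], [0, 0, 0, -0.06, -0.58, 0, 1], [0, 0, 0, -0.07, -0.66, 0, 1]]])

```text
t: 20.25
tool_pos: [427.1, 154.5, 257.5]
ee_rot: [0.926, -0.077, 0.36, 0.085]
wrist_force: [0.2, -1.4, 0.6]
grip_width: 85.2
gripper_force: 0.0
```

Run:
```python
from h import *
s=ctrl.get_state(); print(s['q'].round(3)); print(R.from_quat(s['ee_rot']).as_matrix().round(3),s['tool_pos'])
```

```text
[-1.875  0.688  1.57   2.458 -1.086  0.173 -1.225]
[[ 0.728 -0.205  0.654]
 [-0.082 -0.974 -0.213]
 [ 0.68   0.101 -0.726]] [427.14746037 154.4731694  257.54932807]
```

```bash
cat > kin.py <<'E'
import numpy as np, itertools, pickle
from scipy.spatial.transform import Rotation as R
from scipy.optimize import least_squares
S=[([-1.22381511,0.57648605,0.02480787,1.43791078,-0.01499242,1.12899491,-0.05651147],[281.87,613.33,250.29],[.2137,.9769,-.0008,-.0001]),
([-0.338,0.325,0.282,1.9,-0.111,0.931,0.665],[498,17.6,250.2],[.436,.9,0,0]),
([-0.169,0.435,0.333,1.733,-0.164,1.0,0.734],[563.5,-77.6,250.1],[.506,.863,0,0]),
([-0.534,0.519,0.497,1.754,-0.296,0.944,-0.017],[576.8,78.5,212.4],[.741,.671,0,0]),
([-1.875,0.688,1.57,2.458,-1.086,0.173,-1.225],[427.147,154.473,257.549],[.926,-.077,.36,.085])]
def fk(q,p,s):
    ax='zyzyzyz'
    off=[[0,0,p[0]],[0,0,0],[p[1],p[2],p[3]],[p[4],p[5],p[6]],[0,0,0],[p[7],p[8],p[9]],[0,0,0]]
    M=R.identity();t=np.zeros(3)
    for i in range(7):
        t=t+M.apply(off[i]); a=s[i]*q[i]+(p[10] if i==0 else p[11] if i==6 else 0)
        M=M*R.from_euler(ax[i],a)
    return t+M.apply([0,0,p[12]]),M
def res(p,s):
    o=[]
    for q,t,r in S:
        T,M=fk(q,p,s); o+=list((T-t)/5)+list((M.inv()*R.from_quat(r)).as_rotvec()*100)
    return o
if __name__=='__main__':
    best=None
    for z in itertools.product([1,-1],repeat=4):
        s=[z[0],1,z[1],1,z[2],1,z[3]]
        for c in(0,np.pi):
          for c7 in (0,np.pi):
            r=least_squares(res,[300,0,0,350,0,0,350,0,0,0,c,c7,200],args=(s,))
            if best is None or r.cost<best[0]: best=(r.cost,s,r.x)
    print(best[0],best[1],best[2].round(2)); pickle.dump(best,open('kin.pkl','wb'))
    print(np.array(res(best[2],best[1])).reshape(-1,6).round(2))
E
python3 kin.py
```

```text
0.030165295125635632 [-1, 1, -1, 1, -1, 1, -1] [ 2.69120e+02  8.20000e-01 -1.53300e+01 -4.67320e+02 -3.26000e+00
 -3.36400e+01  1.05499e+03  2.01000e+00  2.08000e+00  3.94680e+02
 -0.00000e+00  1.57000e+00  3.42540e+02]
[[ 0.   -0.01 -0.07 -0.   -0.01  0.06]
 [-0.03  0.02 -0.01  0.05  0.03  0.07]
 [ 0.05  0.    0.08  0.05  0.09  0.04]
 [-0.01 -0.02  0.04 -0.04  0.03 -0.06]
 [ 0.01 -0.01 -0.03  0.04 -0.04 -0.1 ]]
```

```bash
cat > ik.py <<'E'
from kin import *
_,s,p=pickle.load(open('kin.pkl','rb'))
lo=np.array([-2.76,-.34,-1.52,.19,-1.09,.17,-2.82])+.03;hi=np.array([2.76,2.15,1.57,2.46,4.23,1.99,2.82])-.03
def ori(tilt,yaw,flip=1,tw=0):
    # tool z: tilted; tool y horizontal
    t,y=np.radians(tilt),np.radians(yaw); h=np.array([np.cos(y),np.sin(y),0])
    z=np.sin(t)*h-np.cos(t)*np.array([0,0,1]); Y=flip*np.array([np.sin(y),-np.cos(y),0]); X=np.cross(Y,z)
    return R.from_matrix(np.stack([X,Y,z],1))
def ik(pos,M,q0=None,n=25,seed=0):
    g=np.random.default_rng(seed);out=[]
    for i in range(n):
        q=q0 if q0 is not None and i==0 else g.uniform(lo,hi)
        r=least_squares(lambda q:np.r_[(fk(q,p,s)[0]-pos)/10,(fk(q,p,s)[1].inv()*M).as_rotvec()*10],np.clip(q,lo+1e-3,hi-1e-3),bounds=(lo,hi))
        if r.cost<1e-3: out.append(r.x)
    return out
if __name__=='__main__':
    for nm,pos in [('grasp',[549.5,80,50]),('grasp far',[620,100,50]),('hang',[652,17,120])]:
        for f in(1,-1):
            for t in (0,20,30,40,50,60,75):
                o=ik(np.array(pos),ori(t,-6,f))
                print(nm,f,t,len(o),[x.round(2).tolist() for x in o[:2]])
E
python3 ik.py
```

```text
grasp 1 0 15 [[0.07, 0.69, -0.47, 1.95, 0.52, 0.63, -2.41], [-0.41, 0.68, 0.28, 1.97, -0.35, 0.54, -1.56]]
grasp 1 20 8 [[-0.24, 0.61, -0.12, 2.25, 1.74, 0.22, 2.56], [-0.65, 0.68, 0.5, 2.28, 4.2, 0.2, 0.09]]
grasp 1 30 6 [[-0.4, 0.65, 0.02, 2.41, 2.59, 0.44, 1.64], [-0.98, 1.04, 1.13, 2.43, 4.09, 0.82, 0.09]]
grasp 1 40 0 []
grasp 1 50 0 []
grasp 1 60 0 []
grasp 1 75 0 []
grasp -1 0 15 [[0.53, 1.15, -1.49, 1.93, 1.2, 1.36, 0.12], [-0.68, 0.8, 0.75, 1.98, -0.86, 0.71, 2.08]]
grasp -1 20 11 [[0.49, 1.07, -1.45, 2.23, 1.58, 1.26, -0.29], [-0.26, 0.61, -0.1, 2.26, 1.76, 0.21, -0.6]]
grasp -1 30 14 [[0.43, 1.06, -1.4, 2.37, 1.8, 1.34, -0.55], [-0.32, 0.64, -0.1, 2.4, 2.45, 0.47, -1.36]]
grasp -1 40 0 []
grasp -1 50 0 []
grasp -1 60 0 []
grasp -1 75 0 []
grasp far 1 0 13 [[0.38, 1.0, -1.17, 1.74, 1.02, 1.14, -2.79], [-0.42, 0.76, 0.3, 1.77, -0.34, 0.66, -1.6]]
grasp far 1 20 0 []
grasp far 1 30 9 [[-0.08, 0.69, -0.42, 2.21, 1.97, 0.53, 2.35], [-0.95, 1.01, 1.05, 2.25, 4.19, 0.66, -0.07]]
grasp far 1 40 10 [[-0.32, 0.73, -0.14, 2.34, 2.46, 0.69, 1.76], [-1.06, 1.48, 1.51, 2.37, 4.05, 1.25,
[... 1153 characters left out ...]
4, 1.8]]
hang 1 50 10 [[-0.09, 0.66, -0.22, 2.4, 2.63, 0.85, 1.79], [-0.48, 0.71, 0.36, 2.41, 3.03, 0.78, 1.28]]
hang 1 60 0 []
hang 1 75 0 []
hang -1 0 16 [[0.29, 0.74, -0.67, 1.63, 0.54, 0.96, 0.89], [-0.47, 0.77, 0.66, 1.67, -0.57, 0.91, 1.88]]
hang -1 20 15 [[0.15, 0.59, -0.44, 1.96, 0.89, 0.44, 0.5], [0.0, 0.57, -0.22, 1.97, 0.65, 0.35, 0.71]]
hang -1 30 10 [[0.64, 1.02, -1.48, 2.1, 1.67, 1.23, -0.08], [-0.11, 0.55, -0.1, 2.13, 1.77, 0.2, -0.44]]
hang -1 40 14 [[0.6, 0.97, -1.38, 2.24, 1.93, 1.21, -0.34], [-0.16, 0.58, -0.08, 2.27, 2.56, 0.46, -1.27]]
hang -1 50 12 [[-0.16, 0.66, -0.13, 2.4, 2.68, 0.83, -1.43], [-0.38, 0.68, 0.2, 2.41, 2.91, 0.78, -1.71]]
hang -1 60 0 []
hang -1 75 0 []
```

drive_tool(commands=[[[0, 0, 0, 0.01, 0.1, 0, 1], [0, 0, 0, 0.02, 0.2, 0, 1], [0, 0, 0, 0.03, 0.3, 0, 1], [0, 0, 0, 0.04, 0.4, 0, 1], [0, 0, 0, 0.05, 0.5, 0, 1], [0, 0, 0, 0.05, 0.5, 0, 1], [0, 0, 0, 0.05, 0.5, 0, 1], [0, 0, 0, 0.05, 0.5, 0, 1]]])

```text
t: 21.25
tool_pos: [425.8, 153.1, 256.8]
ee_rot: [0.996, -0.053, -0.026, 0.073]
wrist_force: [0.0, -0.4, -0.3]
grip_width: 85.4
gripper_force: 0.0
```

Run:
```python
from h import *
s=ctrl.get_state(); print(s['q'].round(3)); print(R.from_quat(s['ee_rot']).as_matrix().round(3),s['tool_pos'])
```

```text
[-1.281  0.564  1.22   1.932 -0.435  1.117 -1.558]
[[ 0.993 -0.101 -0.059]
 [-0.109 -0.984 -0.143]
 [-0.043  0.148 -0.988]] [425.77544312 153.11893475 256.76913287]
```

```bash
cat > sim.py <<'E'
from ik import *
def follow(q,pos,M,N=60):
    p0,M0=fk(q,p,s); rv=(M*M0.inv()).as_rotvec(); 
    for i in range(1,N+1):
        tp=p0+(np.array(pos)-p0)*i/N; tm=R.from_rotvec(rv*i/N)*M0; qa=q
        r=least_squares(lambda x:np.r_[(fk(x,p,s)[0]-tp)/10,(fk(x,p,s)[1].inv()*tm).as_rotvec()*10,(x-qa)*.02],np.clip(q,lo+1e-4,hi-1e-4),bounds=(lo,hi)); q=r.x
    e=fk(q,p,s); return q,np.linalg.norm(e[0]-pos),np.degrees((e[1].inv()*M).magnitude())
if __name__=='__main__':
    q0=np.array([-1.281,0.564,1.22,1.932,-0.435,1.117,-1.558])
    print(fk(q0,p,s)[0])
    for t in (0,8,12,15,20):
        q,e,a=follow(q0,[550,80,200],ori(t,-6)); print(t,'above',q.round(2),round(e,1),round(a,1))
        q,e,a=follow(q,[550,80,60],ori(t,-6)); print(t,'grasp',q.round(2),round(e,1),round(a,1))
        q,e,a=follow(q,[600,50,160],ori(t,-6)); q,e,a=follow(q,[652,17,130],ori(t,-6)); print(t,'hang',q.round(2),round(e,1),round(a,1))
E
python3 sim.py
```

```text
[425.56506237 153.34526351 256.67404321]
0 above [-0.81  0.64  0.98  1.85 -0.63  1.   -1.24] 0.0 0.0
0 grasp [-0.69  0.8   0.78  1.97 -0.85  0.73 -1.07] 0.0 0.0
0 hang [-0.56  0.82  0.86  1.66 -0.72  1.   -1.13] 0.0 0.0
8 above [-0.88  0.58  0.99  1.96 -0.67  0.8  -1.22] 0.0 0.0
8 grasp [-0.68  0.72  0.68  2.09 -0.95  0.49 -0.99] 0.0 0.0
8 hang [-0.58  0.76  0.82  1.8  -0.78  0.78 -1.07] 0.0 0.0
12 above [-0.91  0.55  0.98  2.02 -0.69  0.69 -1.21] 0.0 0.0
12 grasp [-0.65  0.68  0.58  2.15 -1.01  0.34 -0.94] 0.0 0.0
12 hang [-0.59  0.72  0.78  1.86 -0.81  0.66 -1.04] 0.0 0.0
15 above [-0.93  0.52  0.97  2.06 -0.7   0.6  -1.2 ] 0.0 0.0
15 grasp [-0.59  0.65  0.45  2.19 -1.06  0.2  -0.9 ] 0.0 0.0
15 hang [-0.58  0.69  0.74  1.91 -0.83  0.56 -1.01] 0.0 0.0
20 above [-0.95  0.48  0.93  2.14 -0.74  0.45 -1.19] 0.0 0.0
20 grasp [-0.64  0.66  0.5   2.19 -1.06  0.2  -0.92] 1.4 4.6
20 hang [-0.56  0.65  0.67  1.99 -0.93  0.41 -0.92] 0.0 0.0
```

```bash
cat > goto.py <<'E'
import sys; from h import *; from ik import ori
def rel(x,y,z,t,yaw):
    s=ctrl.get_state(); M=ori(t,yaw); rv=(M*R.from_quat(s['ee_rot']).inv()).as_rotvec()
    print('shift',((np.array([x,y,z])-s['tool_pos'])/100).round(3),'turn',(rv/(np.pi/2)).round(3),'q',s['q'].round(2))
if __name__=='__main__': rel(*map(float,sys.argv[1:]))
E
python3 goto.py 550 80 180 12 -6
```

```text
shift [ 1.242 -0.731 -0.768] turn [ 0.077 -0.17   0.011] q [-1.28  0.56  1.22  1.93 -0.44  1.12 -1.56]
```

drive_tool(commands=[[[0.1, -0.1, 0, 0.02, -0.04, 0, 1], [0.25, -0.2, 0, 0.04, -0.08, 0, 1], [0.4, -0.3, -0.1, 0.06, -0.12, 0.01, 1], [0.55, -0.4, -0.2, 0.08, -0.17, 0.01, 1], [0.7, -0.5, -0.3, 0.08, -0.17, 0.01, 1], [0.8, -0.6, -0.4, 0.08, -0.17, 0.01, 1], [0.9, -0.68, -0.5, 0.08, -0.17, 0.01, 1], [1, -0.73, -0.6, 0.08, -0.17, 0.01, 1]]])

```text
t: 22.25
tool_pos: [526.1, 80.5, 196.8]
ee_rot: [0.993, -0.052, 0.104, 0.003]
wrist_force: [0.1, -0.4, -0.2]
grip_width: 85.4
gripper_force: 0.0
```

```bash
python3 goto.py 550 80 180 12 -6
python3 - <<'E'
from h import *
im,d,K,D,T=snap('wrist'); save('w5',im)
P=cloud(d,K,D,T); Q=P[~np.isnan(P[...,0])]
n=Q[(np.hypot(Q[:,0]-550,Q[:,1]-80)<50)&(Q[:,2]>10)&(Q[:,2]<108)]
r=n[(n[:,2]>62)&(n[:,2]<70)]; (x,y),rr=cv2.minEnclosingCircle(r[:,:2].astype(np.float32)); print('rim+',x,y,rr,len(r))
e=n[n[:,2]>78]; rc=cv2.minAreaRect(e[:,:2].astype(np.float32)); print('eye',rc,e[:,2].max())
E
```

```text
shift [ 0.239 -0.005 -0.168] turn [-0.003 -0.    -0.   ] q [-0.94  0.52  0.98  2.08 -0.68  0.65 -1.21]
rim+ 549.5660400390625 79.31529998779297 29.697525024414062 908
eye ((576.9797973632812, 76.5677719116211), (35.25859069824219, 8.042790412902832), 84.00409698486328) 101.06277495971179
```

View pics/w5.png

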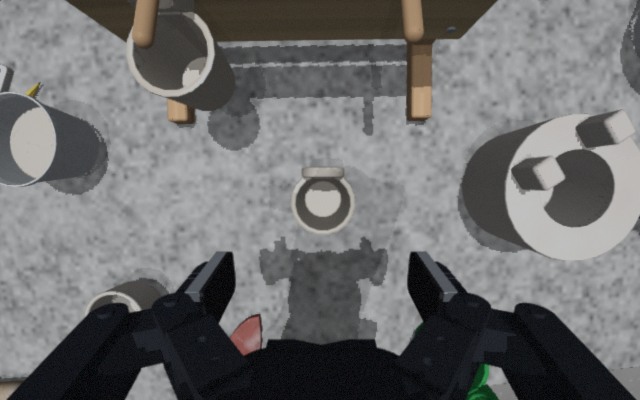

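drive_tool(commands=[[[0.12, -0.01, 0, 0, 0, 0, 1], [0.25, -0.01, 0, 0, 0, 0, 1], [0.25, -0.01, -0.15, 0, 0, 0, 1], [0.25, -0.01, -0.3, 0, 0, 0, 1], [0.25, -0.01, -0.45, 0, 0, 0, 1], [0.25, -0.01, -0.6, 0, 0, 0, 1], [0.25, -0.01, -0.75, 0, 0, 0, 1], [0.25, -0.01, -0.87, 0, 0, 0, 1]]])

```text
t: 23.3
tool_pos: [551.1, 78.0, 108.8]
ee_rot: [0.993, -0.053, 0.103, 0.003]
wrist_force: [-0.3, -0.3, -0.2]
grip_width: 85.3
gripper_force: 0.0
```

```bash
python3 goto.py 551 79.2 60 12 -6
```

```text
shift [-0.001  0.012 -0.488] turn [-0.003 -0.001  0.001] q [-0.74  0.63  0.74  2.11 -0.88  0.48 -1.05]
```

drive_tool(commands=[[[0, 0.01, -0.12, 0, 0, 0, 1], [0, 0.01, -0.24, 0, 0, 0, 1], [0, 0.01, -0.36, 0, 0, 0, 1], [0, 0.01, -0.49, 0, 0, 0, 1], [0, 0.01, -0.49, 0, 0, 0, 0.85], [0, 0.01, -0.49, 0, 0, 0, 0.75], [0, 0.01, -0.49, 0, 0, 0, 0.6], [0, 0.01, -0.49, 0, 0, 0, 0.5]]], newtons=40)

```text
t: 24.3
tool_pos: [552.0, 79.0, 61.8]
ee_rot: [0.993, -0.053, 0.104, 0.003]
wrist_force: [-0.7, -1.2, 6.2]
grip_width: 56.7
gripper_force: 42.0
```

```bash
python3 goto.py 551 79.2 60 12 -6
```

```text
shift [-0.01   0.002 -0.018] turn [-0.003  0.     0.001] q [-0.64  0.68  0.57  2.14 -1.    0.34 -0.95]
```

drive_tool(commands=[[[0, 0, 0.03, 0, 0, 0, 0.5], [0, 0, 0.1, 0, 0, 0, 0.5], [0, 0, 0.25, 0, 0, 0, 0.5], [0, 0, 0.4, 0, 0, 0, 0.5], [0.05, -0.12, 0.55, 0, 0, 0, 0.5], [0.12, -0.25, 0.7, 0, 0, 0, 0.5], [0.18, -0.4, 0.83, 0, 0, 0, 0.5], [0.24, -0.55, 0.83, 0, 0, 0, 0.5]]])

```text
t: 25.3
tool_pos: [576.3, 23.5, 145.3]
ee_rot: [0.993, -0.053, 0.105, 0.003]
wrist_force: [-0.1, -0.2, -1.6]
grip_width: 56.7
gripper_force: 43.0
```

Run:
```python
from h import *
s=ctrl.get_state(); print(s['q'].round(2),s['tool_pos'],s['grip_width'])
im,d,K,D,T=snap('wrist'); save('w6',im)
P=cloud(d,K,D,T); Q=P[~np.isnan(P[...,0])]; np.savez('w6.npz',Q=Q)
e=Q[(abs(Q[:,0]-602)<15)&(abs(Q[:,1]-22)<30)&(Q[:,2]>164)&(Q[:,2]<195)]; rc=cv2.minAreaRect(e[:,:2].astype(np.float32)); print('eye',rc,np.percentile(e[:,2],98),len(e))
g=Q[(Q[:,0]>632)&(Q[:,0]<675)&(abs(Q[:,1]-18)<20)&(Q[:,2]>150)&(Q[:,2]<182)]
for x in range(634,676,4):
    a=g[abs(g[:,0]-x)<2]; 
    if len(a): print(x,len(a),np.percentile(a[:,1],[3,50,97]).round(1),a[:,2].max().round(1))
print('tip min x',np.sort(g[:,0])[:5])
b=Q[(Q[:,0]>670)&(Q[:,0]<740)&(Q[:,1]>-50)&(Q[:,1]<110)&(Q[:,2]>176)&(Q[:,2]<184)]
if len(b): print('board',cv2.minAreaRect(b[:,:2].astype(np.float32)),np.median(b[:,2]))
```

```text
[-0.66  0.6   0.8   2.03 -0.79  0.58 -1.02] [576.29187867  23.52382435 145.31962303] 56.65547328584776
eye ((602.3712158203125, 22.97800636291504), (35.42776870727539, 8.084504127502441), 83.75349426269531) 184.13656163240404 2251
642 209 [15.  19.1 23. ] 172.0
646 304 [14.  19.  23.8] 172.2
650 286 [13.6 18.6 23.8] 171.7
654 280 [13.2 18.2 23.4] 170.8
658 267 [13.1 17.9 23. ] 169.5
662 261 [12.7 17.4 22.7] 168.0
666 250 [12.2 17.2 22.3] 167.0
670 257 [11.8 16.8 21.8] 166.4
674 184 [11.4 16.3 21.5] 164.9
tip min x [640.60565522 640.63379982 640.65412675 640.79359163 640.79874609]
board ((691.680908203125, 92.01223754882812), (36.19007873535156, 1.6154216527938843), 82.16397857666016) 176.7162523137236
```

View pics/w6.png

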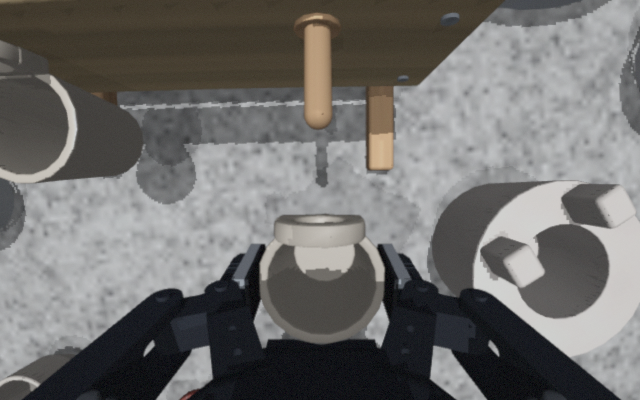

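drive_tool(commands=[[[0.06, -0.01, 0, 0, 0, 0, 0.5], [0.12, -0.015, 0, 0, 0, 0, 0.5], [0.18, -0.02, 0.005, 0, 0, 0, 0.5], [0.24, -0.025, 0.005, 0, 0, 0, 0.5], [0.3, -0.03, 0.005, 0, 0, 0, 0.5], [0.36, -0.035, 0.005, 0, 0, 0, 0.5], [0.42, -0.04, 0.005, 0, 0, 0, 0.5], [0.46, -0.045, 0, 0, 0, 0, 0.5]]])

```text
t: 26.35
tool_pos: [622.1, 19.6, 144.1]
ee_rot: [0.993, -0.053, 0.104, 0.003]
wrist_force: [-0.2, -0.5, -1.3]
grip_width: 57.1
gripper_force: 43.1
```

Run:
```python
from h import *
s=ctrl.get_state(); print(s['q'].round(2),s['tool_pos'],s['grip_width'],s['wrist_force'])
im,d,K,D,T=snap('wrist'); save('w7',im)
P=cloud(d,K,D,T); Q=P[~np.isnan(P[...,0])]
e=Q[(abs(Q[:,0]-648)<12)&(abs(Q[:,1]-18.5)<25)&(Q[:,2]>175)&(Q[:,2]<200)]; rc=cv2.minAreaRect(e[:,:2].astype(np.float32)); print('eye',rc,np.percentile(e[:,2],98),len(e))
g=Q[(Q[:,0]>625)&(Q[:,0]<684)&(abs(Q[:,1]-18)<12)&(Q[:,2]>150)&(Q[:,2]<174)]
for x in range(626,686,4):
    a=g[abs(g[:,0]-x)<2]; 
    if len(a): print(x,len(a),np.percentile(a[:,1],[3,50,97]).round(1),a[:,2].max().round(1))
```

```text
[-0.62  0.66  0.8   1.92 -0.79  0.65 -1.04] [622.08732551  19.63817857 144.07770301] 57.05207929471188 [-0.17179416 -0.51949599 -1.27775464]
eye ((648.2417602539062, 19.1164608001709), (29.37253189086914, 8.149972915649414), 83.58356475830078) 182.83818129466334 1836
650 252 [ 6.4 12.5 27.7] 173.9
654 370 [13.4 19.6 29.5] 174.0
658 293 [12.8 17.9 23.2] 169.5
662 287 [12.7 17.7 22.9] 168.2
666 279 [12.4 17.4 22.5] 167.3
670 275 [11.9 16.9 22.1] 166.4
674 270 [11.4 16.5 21.7] 165.3
678 266 [11.  16.1 21.3] 164.0
682 431 [ 7.1 15.  23.1] 165.7
```

View pics/w7.png

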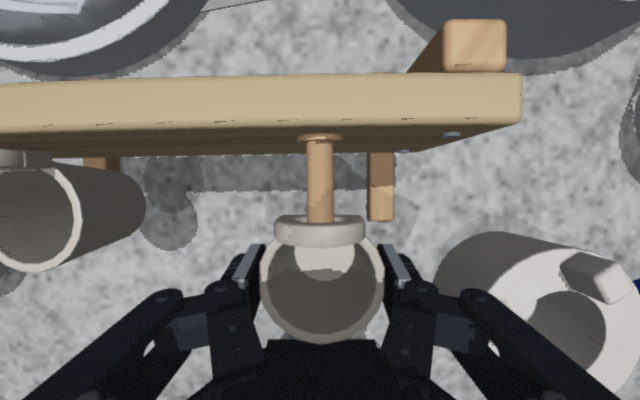

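drive_tool(commands=[[[0.04, 0, 0, 0, 0, 0, 0.5], [0.08, -0.01, -0.01, 0, 0, 0, 0.5], [0.12, -0.01, -0.02, 0, 0, 0, 0.5], [0.16, -0.015, -0.03, 0, 0, 0, 0.5], [0.2, -0.02, -0.04, 0, 0, 0, 0.5], [0.24, -0.02, -0.05, 0, 0, 0, 0.5], [0.28, -0.025, -0.065, 0, 0, 0, 0.5], [0.29, -0.025, -0.07, 0, 0, 0, 0.5]]])

```text
t: 27.4
tool_pos: [650.9, 17.1, 136.9]
ee_rot: [0.993, -0.053, 0.104, 0.003]
wrist_force: [0.1, 0.3, -0.4]
grip_width: 56.9
gripper_force: 43.1
```

drive_tool(commands=[[[0, 0, -0.005, 0, 0, 0, 0.5], [0, 0, -0.01, 0, 0, 0, 0.5], [0, 0, -0.015, 0, 0, 0, 0.5], [0, 0, -0.02, 0, 0, 0, 0.5], [0, 0, -0.025, 0, 0, 0, 0.5], [0, 0, -0.025, 0, 0, 0, 0.5], [0, 0, -0.025, 0, 0, 0, 0.5], [0, 0, -0.025, 0, 0, 0, 0.5]]])

```text
t: 28.4
tool_pos: [650.7, 17.2, 134.6]
ee_rot: [0.993, -0.053, 0.104, 0.003]
wrist_force: [0.9, 0.4, -1.8]
grip_width: 56.8
gripper_force: 43.1
```

Run:
```python
from h import *
s=ctrl.get_state(); print(s['q'].round(2),s['tool_pos'],s['grip_width'],s['wrist_force'])
im,d,K,D,T=snap('wrist')
P=cloud(d,K,D,T); Q=P[~np.isnan(P[...,0])]
e=Q[(abs(Q[:,0]-675)<12)&(abs(Q[:,1]-16)<25)&(Q[:,2]>168)&(Q[:,2]<176)]; rc=cv2.minAreaRect(e[:,:2].astype(np.float32)); print('eye',rc,len(e))
```

```text
[-0.59  0.71  0.78  1.86 -0.8   0.67 -1.05] [650.67354366  17.18297966 134.61387874] 56.80665150012149 [ 0.94090337  0.42246159 -1.7721114 ]
eye ((678.6387329101562, 12.395306587219238), (40.72551727294922, 12.386923789978027), 84.55084228515625) 1543
```

drive_tool(commands=[[[0, 0, -0.005, 0, 0, 0, 0.5], [0, 0, -0.005, 0, 0, 0, 0.5], [0, 0, -0.01, 0, 0, 0, 0.5], [0, 0, -0.01, 0, 0, 0, 0.5], [0, 0, -0.015, 0, 0, 0, 0.5], [0, 0, -0.015, 0, 0, 0, 0.5], [0, 0, -0.015, 0, 0, 0, 0.5], [0, 0, -0.015, 0, 0, 0, 0.5]]])

```text
t: 29.45
tool_pos: [650.7, 17.2, 133.1]
ee_rot: [0.993, -0.053, 0.104, 0.003]
wrist_force: [0.7, -0.3, -1.6]
grip_width: 57.2
gripper_force: 43.1
```

drive_tool(commands=[[[0, 0, -0.005, 0, 0, 0, 0.5], [0, 0, -0.005, 0, 0, 0, 0.5], [0, 0, -0.01, 0, 0, 0, 0.5], [0, 0, -0.01, 0, 0, 0, 0.5], [0, 0, -0.015, 0, 0, 0, 0.5], [0, 0, -0.015, 0, 0, 0, 0.5], [0, 0, -0.015, 0, 0, 0, 0.5], [0, 0, -0.015, 0, 0, 0, 0.5]]])

```text
t: 30.45
tool_pos: [651.2, 17.1, 132.1]
ee_rot: [0.993, -0.053, 0.104, 0.003]
wrist_force: [0.3, -0.0, 5.9]
grip_width: 56.5
gripper_force: 43.5
```

drive_tool(commands=[[[0, 0, 0.005, 0, 0, 0, 0.68], [0, 0, 0.005, 0, 0, 0, 0.7], [0, 0, 0.005, 0, 0, 0, 0.74], [0, 0, 0.005, 0, 0, 0, 0.8], [0, 0, 0.005, 0, 0, 0, 0.9], [0, 0, 0.005, 0, 0, 0, 1], [0, 0, 0.005, 0, 0, 0, 1], [0, 0, 0.005, 0, 0, 0, 1]]])

```text
t: 31.45
tool_pos: [650.7, 17.2, 132.1]
ee_rot: [0.993, -0.053, 0.104, 0.003]
wrist_force: [-0.5, 0.7, -0.5]
grip_width: 85.5
gripper_force: 0.0
```

Run:
```python
from h import *
im,d,K,D,T=snap('wrist'); save('w8',im)
```

```text
(no output)
```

View pics/w8.png

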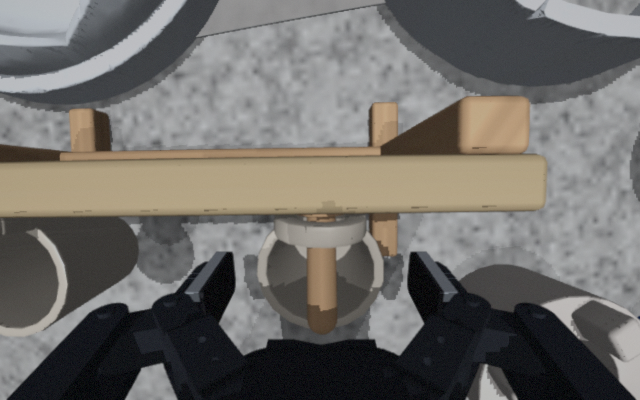

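drive_tool(commands=[[[-0.02, 0, 0.1, 0, 0, 0, 1], [-0.04, 0, 0.22, 0, 0, 0, 1], [-0.08, 0, 0.36, 0, 0, 0, 1], [-0.11, 0, 0.5, 0, 0, 0, 1], [-0.14, 0, 0.64, 0, 0, 0, 1], [-0.17, 0, 0.78, 0, 0, 0, 1], [-0.19, 0, 0.9, 0, 0, 0, 1], [-0.2, 0, 1, 0, 0, 0, 1]]])

```text
t: 32.5
tool_pos: [630.6, 17.2, 232.9]
ee_rot: [0.993, -0.053, 0.104, 0.003]
wrist_force: [-0.1, 0.5, -0.7]
grip_width: 85.6
gripper_force: 0.0
```

drive_tool(commands=[[[-0.1, 0, 0.05, 0, 0, 0, 1], [-0.2, 0, 0.1, 0, 0, 0, 1], [-0.35, 0, 0.15, 0, 0, 0, 1], [-0.5, 0, 0.2, 0, 0, 0, 1], [-0.65, 0, 0.2, 0, 0, 0, 1], [-0.8, 0, 0.2, 0, 0, 0, 1], [-0.9, 0, 0.2, 0, 0, 0, 1], [-1, 0, 0.2, 0, 0, 0, 1]]])

```text
t: 33.5
tool_pos: [530.1, 17.3, 252.1]
ee_rot: [0.993, -0.053, 0.104, 0.003]
wrist_force: [-0.0, 0.2, -0.4]
grip_width: 85.2
gripper_force: 0.0
```

Run:
```python
from h import *
im,d,K,D,T=snap('scene'); P=cloud(d,K,D,T); Q=P[~np.isnan(P[...,0])]
for n,c in(('hung',(648,17)),):
    k=Q[(np.hypot(Q[:,0]-c[0],Q[:,1]-c[1])<34)&(Q[:,2]>40)&(Q[:,2]<185)]
    print(n,len(k),np.percentile(k,[2,50,98],axis=0).round().tolist())
m=Q[(np.hypot(Q[:,0]-539,Q[:,1]+139)<80)&(Q[:,2]>83)&(Q[:,2]<93)]
print('mould',cv2.minEnclosingCircle(m[:,:2].astype(np.float32)))
ctrl.sign_off()
```

```text
hung 404 [[624.0, -13.0, 74.0], [644.0, 10.0, 122.0], [680.0, 39.0, 171.0]]
mould ((537.7383422851562, -140.60333251953125), 66.14888000488281)
the job is handed in; nothing more can be done
```

The wall pot hangs by its eye on the empty peg with its back to the board; it was first stood upright and let go, then taken again by its body. The last scene reading shows the mould where it was, the gripper was clear, and the job was handed in at about 34 s of the 69 s allowed.

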